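# Tip a drawer front over the rail of a sanding board and cam it fast

## Robot

A 7-joint arm with a two-finger parallel gripper is mounted at the origin on a cart in front of the work surface, level with it; the furniture and walls round the work are solid. World frame = base frame: x ahead of the robot, y to its left, z up, the work surface at z = 0. Lengths are in m, angles in degrees, forces in N, time in s.
With the tool pointing down it reaches from about 0.4 to 0.9 m from the base axis. Payload 5.5 kg.
Tool frame: the origin (TCP) lies midway between the tips of the shut fingers; the grasp point (between the pads) lies 19 mm behind it; z points along the fingers, y is the line along which they close (so a half turn about z gives the same grasp; the last joint's range is limited). The gripper opens to 92 mm and grips with 3 to 60 N. Pads are 19 mm wide; open, the fingers measure 130 mm over their backs; the gripper's body (75 mm by 190 mm) begins 47 mm behind the grasp point.
Start: joints at [78.908, 28.699, -24.465, 88.831, 12.651, 65.22, -12.049], TCP at [0.287, -0.583, 0.227] pointing down, gripper open.
Joint ranges: [-164.97, 164.97], [-17.58, 116.51], [-87.97, 89.64], [11.32, 138.91], [-80.73, 260.73], [10.89, 115.49], [-147.41, 147.41]. Speed limits (degrees/s): [147.25, 147.25, 180, 180, 180, 180, 180].

## Interface

Orientations are given as [roll, pitch, yaw] about the fixed x, y, z axes, in that order (R = Rz(yaw) Ry(pitch) Rx(roll)).
In Python, from workcell import * gives the robot as it stands. The module is installed in compiled form; this text tells all that it offers.
- The arm moves only by the shell command python3 -m jog 'ROWS' [OPENING]. ROWS is JSON, a list of rows, each an object with "offset": the shift along the tool's x, y, z in mm, a list of three; "twist": the turn, a rotation vector about the tool's x, y, z in degrees, a list of three. In form: [{"offset": [dx, dy, dz], "twist": [wx, wy, wz]}, ...]. A call has 1 to 20 rows; each row shifts and turns the commanded pose from where the row before left it, along the tool's axes as they then stand; what a row does not reach is not made up. A row lasts 1/8 s, in which the tool goes at most 62.5 mm and 10.7 degrees, less where a joint would pass 70% of its speed; a pose out of reach is approached as far as the arm can. A call with a gripper value outside its range is refused whole. OPENING is the opening, from 0 (shut) to 1 (fully open), set as the call begins (- or left out, the last holds). The fingers move at their own pace and stop on an object; the grip force is fixed at half the most. Time passes only in rows, so rows that do not move let the fingers close. It gives the time, the measured TCP pose, the force, the opening and the grip force at its end, in the units of the state.
- get_obs(): the state, without advancing time (a new reading comes with each control period).
- read_camera(name): name is "side" or "top" or "wrist"; returns the picture (384x512x3 uint8, red, green, blue); there is no depth.
- camera_model(name): a dict with "fx", "fy", "cx", "cy" (pixels), "camera_from_world" (4x4, takes a point from world to camera coordinates). Camera axes: x right, y up, looking along -z (the intrinsics and any distortion apply to the point x, -y, -z); pixel columns grow to the right and rows downward; lengths in m; the calibration is good to about 2 mm. A picture is of the moment at which its call begins: read the wrist's pose just before it. camera_model takes no time and is no camera call; for the wrist camera it gives the pose at the moment of the call.
- close_job(): hands the job in; it is judged then, once.
Trained networks look in the newest picture that a camera, given by its name, has taken for a name from the list of things; names that differ only in an ending like _2 or _b are one class to them, and where a whole thing is asked for, a point or a joint stands for the part that bears it (a point fixed in the world has none). Each returns a list of dicts, best first, with "score" (0 to 1); they miss things now and then, are a little off and sometimes report something else, mostly with a low value. They report only what shows in the picture. A call takes as long as a camera call. They do not tell look-alikes from the thing itself.
- regions_of(name, camera): "pixels" (384x512 bool, what is visible of it) and "bbox" ([left, top, width, height] in pixels, round what is visible of it).
- landmark_of(name, camera): "position" ([row, column] in pixels: a listed point, or the origin of a listed thing).
The state is a dict: "time": time; "joint_positions": joint angles; "joint_vel": joint speeds; "joint_torque": joint torques, N m; "tcp_pos": TCP position; "ee_rot": TCP orientation; "ft_force": force on the tool from outside, world axes, zero at the start; "wrist_torque": the same for the moment, N m; "finger_gap": opening from 0.0 (shut) to 1.0 (fully open); "finger_force": force on a finger pad.
Only numpy, scipy, OpenCV 4.12 (cv2) and the standard library are available. Lean on these libraries where they do the work, as an engineer would, in place of code of your own. Each camera call takes 0.05 s, during which the arm holds its last target. There are 200 camera calls.

## Task

Turn the small drawer front over on the sanding board without picking it up: with the fingertips under its overhanging right edge, push it against the middle rail until it tips up on edge and goes over the rail into the black-lined bay, raw pencil-marked face up. Then push it fully home, flat on the liner and against the left stop, and last swing the dark wooden cam lever round as far as it goes, so that it locks the drawer front against the front fence. Never lift the drawer front off the board, and leave the cork block, brush and pencil where they are.

Things in the scene. Friction and masses are not known exactly. Their poses are not given: they have to be found in the camera images.
- sanding_board: Fixed plywood sanding board, 188 (x) x 220 (y) mm. Origin: centre of its underside, on the bench; x points to the robot's left (within 0.4 rad), over bare bay, rail, lined bay; y towards the robot. Deck top 36 mm above the bench, its right edge at x = -94 mm. Rail, stop, fence and lip stand 7 mm above the deck. Front fence: inner face y = +95; lip: inner face y = -57.
- rail_foot (a point): On the deck at the foot of the right face of the middle rail: x = -30, y = +20 mm of the board. The rail is 10 mm wide (x = -30 to -20); left of it is the bay with a 1.5 mm black rubber liner (x = -20 to 80). Right of the deck's right edge nothing stands below the overhanging work.
- stop_foot (a point): At deck height at the foot of the right face of the left stop: x = +80, y = +20 mm of the board.
- cam_pivot (a point): Pivot of the cam lever at half the lever's height (7.5 mm above the deck), at x = +42, y = -77.6 mm of the board, on the side away from the robot.
- cam_end (a point): Centre of the rounded end (24 mm diameter) of the dark wooden cam lever, 62 mm from its pivot. Between pivot and end the lever is 20 mm wide; it stands from 1 to 14 mm above deck height and reaches out past the deck's rear edge when open.
- cam (a joint): Angle of the cam lever, rad: 0 to 0.3 at the start, open, pointing away from the robot (at 0: 280 deg from the board's x, counted anticlockwise from above); it turns clockwise from above, its end going to the right and in beside the deck, to its limit 1.75, locked, pointing along the board's -x. It stays where left (friction 0.05 N m). Its round eccentric pushes the work to the front fence.
- drawer_front: Loose flat wooden drawer front, 90 (x) x 140 (y) x 16 (z) mm, 0.10 to 0.18 kg. Origin: centre of the raw, pencil-zigzag face, which is below at the start; z points to the pale sanded face. Starts flat on the bare bay's deck, 3 to 12 mm short of the rail, right edge 29 to 38 mm past the deck's right edge. Done: centre at x = +35, y = +25, z = 53.5 mm of the board, raw face up.
- rail_edge (a point): Middle of the drawer front's 140 mm edge (its x = +45, half-way through the thickness) that lies next to the middle rail at the start and on which it stands when tipped up; once turned over it is the right-hand edge.
- overhang_edge (a point): Middle of the oppopoint 140 mm edge (x = -45 of the drawer front, half-way through the thickness), which overhangs the deck to the right at the start, with 36 mm of air below it.
- cork_block: Cork sanding block 61 x 110 x 34 mm on the bench left of the board, loose; leave it. Origin: centre of its underside.
- bench_brush: Bench brush 35 x 240 x 64 mm standing on its bristles on the bench well to the right of the board, loose; leave it. Origin: centre of its underside; long axis y, the handle at its -y end.
- red_pencil: Red pencil 184 mm long, 8 mm high, lying on the bench just left of the board, loose; leave it. Origin: centre of its underside; long axis y.
Things that resemble listed ones, but are neither listed nor needed, are in the scene too. There is more than one size of the drawer_front; the job needs the larger.

How it is judged (in metres and radians):
On the way, in this order (a step that is already met when the one before it is completed fails the run):
1. the drawer front stands tipped up on edge at the foot of the middle rail (angle between drawer_front's own z axis and vertical between 1 and 2 rad and x of rail_edge in the frame of sanding_board between -0.055 and -0.015 m and height (world z) of rail_edge below 0.056 m), for 0.05 s.
2. it lies turned over in the lined bay, flat and home against the left stop, the cam lever still open (angle between drawer_front's own z axis and vertical above 3.08 rad and x of drawer_front in the frame of sanding_board above 0.031 m and height (world z) of drawer_front below 0.0565 m and value of joint cam below 0.9 rad), for 0.2 s.
3. the cam lever is locked (value of joint cam above 1.45 rad), for 0.2 s.
At the end, for the whole second after the job is handed in: Drawer front turned over (raw face up), flat within 0.06 rad on the liner, less than 4 mm from the left stop and less than 2.5 mm from the front fence, square to the board within 0.06 rad, at rest; cam lever past 1.45 rad (angle between drawer_front's own z axis and vertical above 3.08 rad and x of drawer_front in the frame of sanding_board between 0.031 and 0.039 m and y of drawer_front in the frame of sanding_board between 0.0225 and 0.029 m and angle between the x axis of drawer_front and the x axis of sanding_board, either way round below 0.06 rad and height (world z) of drawer_front below 0.0565 m and value of joint cam above 1.45 rad and linear speed of drawer_front below 0.02 m/s); the robot touches nothing.
It fails at once if the drawer front is lifted off the board (its standing edge rises more than about 30 mm, or its middle more than 75 mm, above the deck) (height (world z) of rail_edge above 0.075 m or height (world z) of drawer_front above 0.111 m).
It fails at once if the cork block is moved more than 20 mm (distance of cork_block from where it was at the start of the episode above 0.02 m).
It fails at once if the brush is moved more than 20 mm (distance of bench_brush from where it was at the start of the episode above 0.02 m).
It fails at once if the pencil is moved more than 20 mm (distance of red_pencil from where it was at the start of the episode above 0.02 m).
It also fails if it takes over 64 s, if anything falls off the work surface, if the arm or the gripper's body presses on something with over 40 N, if the wrist force passes 120 N, or if a joint passes its speed limit or range.

## Working session

There is one attempt and no reset: what is moved stays moved. The work goes in short steps, Python scripts to look and compute and a shell command to move; the robot and the scene stay as the last step left them, time stands still between calls to the robot, and variables do not carry over. Pictures are saved under pics/ and viewed, at most 10 in all, crops included, and the job is handed in when it is done.

```bash
mkdir -p pics; cat > h.py <<'E'
from workcell import *
import numpy as np, cv2
from scipy.spatial.transform import Rotation as R
def px2w(cam,rc,z):
    m=camera_model(cam);T=np.array(m["camera_from_world"]);Ti=np.linalg.inv(T)
    r,c=rc;d=np.array([(c-m["cx"])/m["fx"],-(r-m["cy"])/m["fy"],-1.])
    d=Ti[:3,:3]@d;o=Ti[:3,3];return o+d*(z-o[2])/d[2]
def w2px(cam,p):
    m=camera_model(cam);q=np.array(m["camera_from_world"])@np.r_[p,1]
    return np.array([m["cy"]-m["fy"]*q[1]/-q[2],m["cx"]+m["fx"]*q[0]/-q[2]])
def save(cam,n):
    im=read_camera(cam);cv2.imwrite(f"pics/{n}.png",im[:,:,::-1]);return im
E
python3 - <<'E'
from h import *
a=save("top","t0");b=save("side","s0")
cv2.imwrite("pics/both.png",cv2.resize(np.vstack([a,b])[:,:,::-1],(512,768))[:,:])
cv2.imwrite("pics/both.png",cv2.resize(np.hstack([a,b])[:,:,::-1],(800,300)))
o=get_obs();print(o)
for cam in("top","side"):
    m=camera_model(cam);print(cam,m["fx"],m.keys(),np.linalg.inv(m["camera_from_world"]).round(3).tolist())
Z=dict(sanding_board=0,rail_foot=.036,stop_foot=.036,cam_pivot=.0435,cam_end=.0435,drawer_front=.036,rail_edge=.044,overhang_edge=.044,cork_block=0,bench_brush=0,red_pencil=0)
for n,z in Z.items():
  for cam in("top","side"):
    for r in landmark_of(n,cam)[:3]:
        print(n,cam,round(r["score"],2),np.round(r["position"]),px2w(cam,r["position"],z).round(4))
E
```

```text
{'time': 0.1, 'joint_positions': array([ 78.90790331,  28.74827823, -24.45362513,  88.88405273,
        12.65242765,  65.22077955, -12.04842857]), 'joint_vel': array([ 0.03361098, -0.15689735, -0.0726702 , -0.09687536, -0.06509005,
        0.00859861,  0.02864306]), 'joint_torque': array([-9.71718051e-03, -5.67871785e+01, -5.83811134e+00, -2.79915512e+01,
       -6.90801535e-02,  2.41066626e-02,  7.01632894e-05]), 'tcp_pos': array([ 0.28637229, -0.58282258,  0.22579319]), 'ee_rot': array([-1.79900370e+02, -1.79165474e-03,  2.61757639e+01]), 'ft_force': array([0.2350913 , 0.61858894, 0.39491264]), 'wrist_torque': array([-0.00893472, -0.02469844, -0.00022755]), 'finger_force': 0.0, 'finger_gap': 1.000386944038038}
top 413.8051773726803 dict_keys(['fx', 'fy', 'cx', 'cy', 'camera_from_world']) [[0.011, 0.977, -0.213, 0.296], [-1.0, 0.011, -0.001, -0.069], [0.002, 0.213, 0.977, 1.294], [0.0, 0.0, 0.0, 1.0]]
side 356.7991766534176 dict_keys(['fx', 'fy', 'cx', 'cy', 'camera_from_world']) [[-1.0, -0.013, 0.022, 0.594], [0.025, -0.466, 0.884, 0.766], [-0.001, 0.885, 0.466, 0.475], [0.0, 0.0, 
[... 1080 characters left out ...]
61  0.044 ]
overhang_edge top 0.6 [208. 262.] [ 0.5158 -0.0791  0.044 ]
overhang_edge side 0.87 [188. 274.] [ 0.5188 -0.0935  0.044 ]
overhang_edge side 0.63 [190. 229.] [ 0.6395 -0.0848  0.044 ]
cork_block top 0.65 [212. 232.] [0.5115 0.0164 0.    ]
cork_block top 0.56 [213. 163.] [0.5052 0.2329 0.    ]
cork_block side 0.89 [286. 290.] [0.5106 0.2407 0.    ]
bench_brush top 0.82 [197. 362.] [ 0.5637 -0.3967  0.    ]
bench_brush top 0.65 [172. 202.] [0.6393 0.1143 0.    ]
bench_brush top 0.62 [186. 204.] [0.592  0.1072 0.    ]
bench_brush side 0.71 [162. 257.] [ 0.5535 -0.3824  0.    ]
red_pencil top 0.73 [221. 182.] [0.481 0.171 0.   ]
red_pencil side 0.66 [264. 305.] [0.4726 0.1737 0.    ]
```

View pics/t0.png

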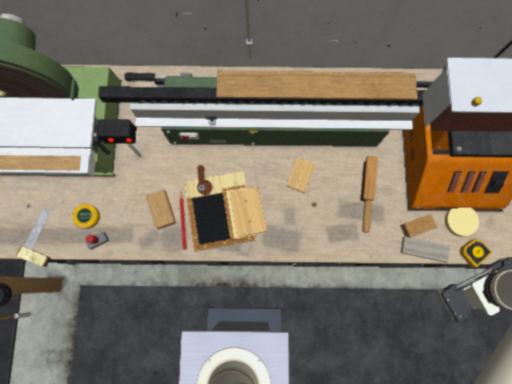

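View pics/s0.png

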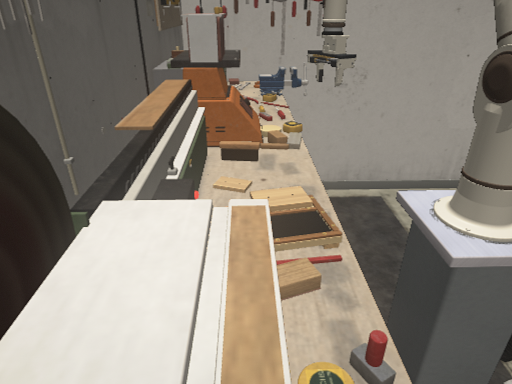

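The top view shows the board at about (215,225). There are two drawer-front candidates: (213,247), lying on the deck beside the rail, and (174,300), loose on the bench behind and smaller. The description (larger, on the bare bay, overhanging to the right) fits the one at (213,247). I'll confirm with an enlarged crop.

```bash
python3 - <<'E'
from h import *
a=read_camera("top")
cv2.imwrite("pics/crop.png",cv2.resize(a[150:260,170:330,::-1],None,fx=5,fy=5,interpolation=cv2.INTER_CUBIC))
o=get_obs();Rt=R.from_euler('xyz',o['ee_rot'],degrees=True).as_matrix()
m=np.linalg.inv(camera_model("wrist")["camera_from_world"])
print("cam in tool",(Rt.T@(m[:3,3]-o['tcp_pos'])).round(3),"\n",(Rt.T@m[:3,:3]).round(3),camera_model("wrist")["fx"])
goal=np.array([.47,-.1,.36]);d=goal-o['tcp_pos'];print("tool offset",(Rt.T@d*1000).round(0), Rt.round(2))
for n in("drawer_front","cam_end"):
  for r in regions_of(n,"top"): print(n,r["score"],r["bbox"],r["pixels"].sum())
E
```

```text
cam in tool [ 0.084 -0.001 -0.158] 
 [[ 0.     0.951  0.309]
 [ 1.    -0.     0.001]
 [ 0.001  0.309 -0.951]] 315.12113006135627
tool offset [ 378. -353. -133.] [[ 0.9   0.44  0.  ]
 [ 0.44 -0.9  -0.  ]
 [ 0.    0.   -1.  ]]
drawer_front 0.62 [228.9, 187.5, 38.5, 46.9] 1357
drawer_front 0.62 [289.0, 159.2, 28.2, 34.2] 559
cam_end 0.82 [195.8, 165.4, 16.0, 30.0] 292
cam_end 0.72 [358.9, 155.6, 15.1, 74.6] 896
```

View pics/crop.png

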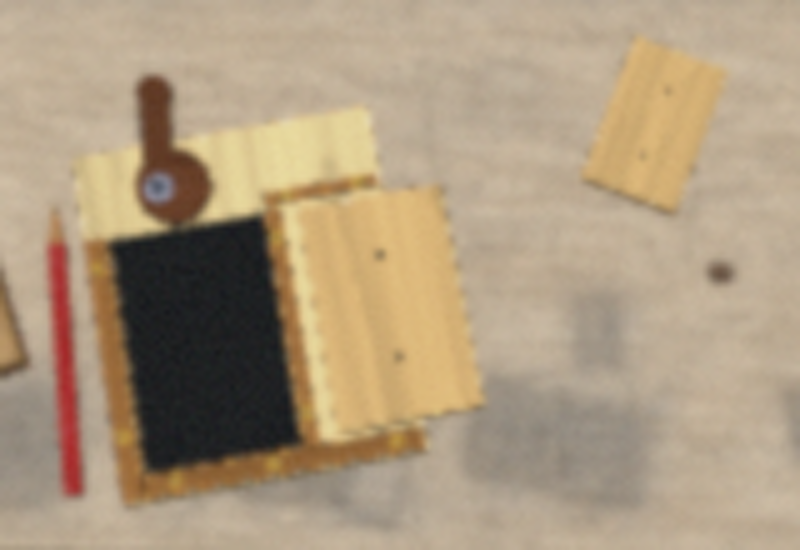

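The crop confirms it. The drawer front at crop (385,310) is the large one on the board, and the one at (655,125) is the small look-alike. I'll move over the board for a close wrist-camera look.

```bash
python3 -m jog '[{"offset":[34,-32,-3],"twist":[0,0,0]},{"offset":[34,-32,-3],"twist":[0,0,0]},{"offset":[34,-32,-3],"twist":[0,0,0]},{"offset":[34,-32,-3],"twist":[0,0,0]},{"offset":[34,-32,-3],"twist":[0,0,0]},{"offset":[34,-32,-3],"twist":[0,0,0]},{"offset":[34,-32,-3],"twist":[0,0,0]},{"offset":[34,-32,-3],"twist":[0,0,0]},{"offset":[34,-32,-3],"twist":[0,0,0]},{"offset":[34,-32,-3],"twist":[0,0,0]},{"offset":[34,-32,0],"twist":[0,0,0]},{"offset":[34,-32,0],"twist":[0,0,0]},{"offset":[34,-32,0],"twist":[0,0,0]},{"offset":[34,-32,0],"twist":[0,0,0]}]' 1
python3 -m jog '[{"offset":[0,0,0],"twist":[0,0,-10]},{"offset":[0,0,0],"twist":[0,0,-10]},{"offset":[0,0,0],"twist":[0,0,-10]},{"offset":[0,0,0],"twist":[0,0,-10]},{"offset":[0,0,0],"twist":[0,0,-10]},{"offset":[0,0,0],"twist":[0,0,-10]},{"offset":[0,0,0],"twist":[0,0,-10]},{"offset":[0,0,0],"twist":[0,0,-8]},{"offset":[0,0,0],"twist":[0,0,0]},{"offset":[0,0,0],"twist":[0,0,0]}]'
python3 - <<'E'
from h import *
a=save("wrist","w0"); print(get_obs()["joint_positions"].round(1),get_obs()["tcp_pos"],get_obs()["ee_rot"])
Z=dict(rail_foot=.036,stop_foot=.036,cam_pivot=.0435,cam_end=.0435,rail_edge=.044,overhang_edge=.044,drawer_front=.052,sanding_board=0)
for n,z in Z.items():
    for r in landmark_of(n,"wrist")[:3]:
        print(n,round(r["score"],2),np.round(r["position"],1),px2w("wrist",r["position"],z).round(4))
E
```

```text
time: 3.1
tcp_pos: [0.5168, 0.03, 0.257]
ee_rot: [180.0, -0.0, 26.2]
ft_force: [1.2, -0.4, 0.3]
finger_gap: 1.001
finger_force: 0.0
time: 4.35
tcp_pos: [0.5163, 0.0286, 0.2568]
ee_rot: [180.0, 0.0, 104.0]
ft_force: [-0.7, -0.9, -0.7]
finger_gap: 0.999
finger_force: 0.0
[ 43.9  21.4 -61.4 105.1  20.5  65.8 -10.5] [0.51634514 0.02860805 0.25680419] [1.79991121e+02 1.28067653e-02 1.04039052e+02]
rail_foot 0.96 [165.3 237.5] [0.4951 0.0182 0.036 ]
rail_foot 0.73 [238.4 236.5] [ 0.5163 -0.0792  0.036 ]
stop_foot 0.72 [ 67.  242.7] [0.4753 0.1297 0.036 ]
cam_pivot 0.7 [104.2 328. ] [0.5789 0.1147 0.0435]
cam_end 0.83 [115.4 377.3] [0.6378 0.1167 0.0435]
rail_edge 0.95 [174.5 239.7] [0.5003 0.0097 0.044 ]
rail_edge 0.59 [324.9 282.9] [ 0.6117 -0.1926  0.044 ]
rail_edge 0.27 [164.7 239.2] [0.497  0.0215 0.044 ]
overhang_edge 0.72 [299.3 308.3] [ 0.6343 -0.142   0.044 ]
overhang_edge 0.58 [236.6 236.1] [ 0.5149 -0.0727  0.044 ]
drawer_front 0.74 [308.  294.3] [ 0.6168 -0.1548  0.052 ]
drawer_front 0.72 [203.  234.6] [ 0.5025 -0.0248  0.052 ]
sanding_board 0.89 [135.3 254.7] [0.5078 0.0542 0.    ]
```

View pics/w0.png

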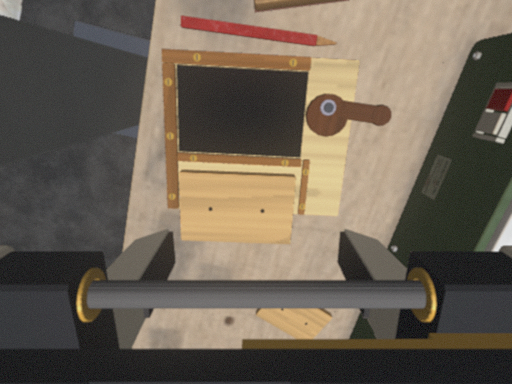

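The wrist view shows the liner with corners near (65,178), (71,308), (157,302) and (152,178). The drawer front lies below it at rows 172–242, cols 180–295, and the cam runs from (107,328) to (115,380). I'll fit the board and work poses from the dark liner and the drawer-front mask.

```bash
cat > fit.py <<'E'
from h import *
def quad(mask):
    c=max(cv2.findContours(mask.astype(np.uint8),cv2.RETR_EXTERNAL,cv2.CHAIN_APPROX_NONE)[0],key=cv2.contourArea)
    h=cv2.convexHull(c); p=cv2.approxPolyDP(h,0.04*cv2.arcLength(h,True),True)[:,0]
    return p[:,::-1].astype(float)
def board_fit(P,B):
    P,B=np.array(P)[:,:2],np.array(B);p,b=P.mean(0),B.mean(0)
    H=(B-b).T@(P-p);a=np.arctan2(H[0,1]-H[1,0],H[0,0]+H[1,1]);M=np.array([[np.cos(a),-np.sin(a)],[np.sin(a),np.cos(a)]])
    return np.degrees(a),p-M@b,M,((P-p)-(B-b)@M.T)
E
python3 - <<'E'
from fit import *
a=read_camera("wrist")
m=(a.max(2)<45);m[:,:172]=0;m[:,315:]=0;m[:60]=0;m[162:]=0
q=quad(m);print("liner px",q.tolist())
order=lambda q:[min(q,key=lambda t:t@np.array(s)) for s in([1,1],[1,-1],[-1,-1],[-1,1])]
L=[px2w("wrist",t,.0375) for t in order(q)]
B=np.array([[80,95],[80,-57],[-20,-57],[-20,95]])/1000.
print("liner side mm",[round(1000*np.linalg.norm(L[i]-L[i-1]),1) for i in range(4)])
yaw,O,M,res=board_fit(L,B);print("board liner",yaw,O,(res*1000).round(1).tolist())
K=[(.4951,.0182),(.4753,.1297),(.5789,.1147)]
print("board lm",*board_fit(K,np.array([[-30,20],[80,20],[42,-77.6]])/1000.)[:2])
for r in regions_of("drawer_front","wrist"):
    if r["bbox"][1]<240:
        q=order(quad(r["pixels"]));print("panel px",[t.tolist() for t in q])
        for t in q: print((1000*M.T@(px2w("wrist",t,.052)[:2]-O)).round(1))
e=px2w("wrist",landmark_of("cam_end","wrist")[0]["position"],.0435)
print("cam end",(1000*M.T@(e[:2]-O)).round(1))
O3=lambda x,y,z:np.r_[O+M@np.array([x,y])/1000,z/1000]
im=a[:,:,::-1].copy()
def poly(pts,c): cv2.polylines(im,[np.array([w2px("wrist",O3(*p))[::-1] for p in pts]).round().astype(int)],True,c,1)
poly([(-94,-110,36),(94,-110,36),(94,110,36),(-94,110,36)],(0,0,255));poly([(-20,-57,37.5),(80,-57,37.5),(80,95,37.5),(-20,95,37.5)],(255,255,0))
cv2.imwrite("pics/ov.png",cv2.resize(im[30:260,140:420],None,fx=2.6,fy=2.6))
E
```

```text
liner px [[109.0, 261.0], [111.0, 259.0], [109.0, 248.0], [98.0, 250.0]]
liner side mm [np.float64(12.5), np.float64(17.7), np.float64(0.0), np.float64(15.1)]
board liner 83.08322875566594 [0.51411009 0.05983175] [[61.6, -51.3], [-74.0, -41.8], [-61.9, 57.5], [74.3, 35.5]]
board lm 101.91773613932095 [0.51050304 0.05493946]
panel px [[172.0, 179.0], [174.0, 294.0], [242.0, 290.0], [239.0, 182.0]]
[-72.3  76.4]
[-25.4 -52.1]
[-109.9  -82.8]
[-155.6   47.3]
cam end [  71.8 -116. ]
```

View pics/ov.png

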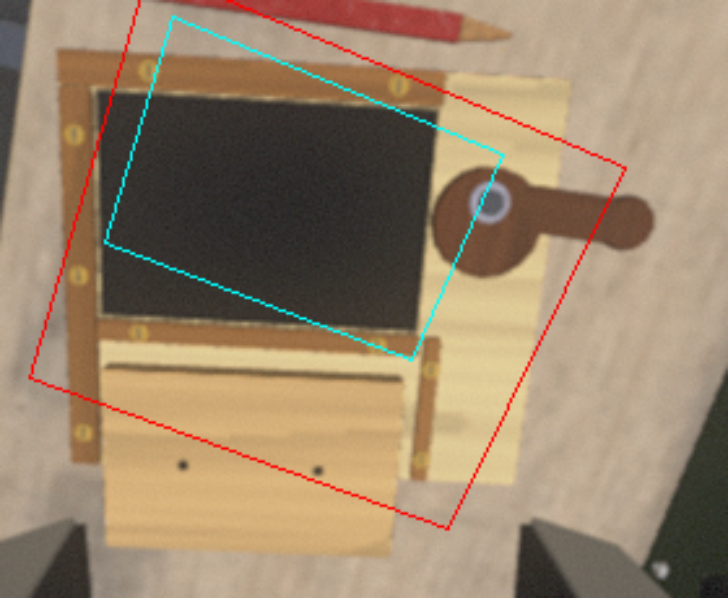

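The colour threshold missed the liner, so that overlay is off. From the crop, the liner corners (col,row) are (98,91), (437,109), (417,329) and (101,316), and the work's top-face corners are (105,371), (402,380), (388,555) and (106,547). I'll fit with those.

```bash
python3 - <<'E'
from fit import *
f=lambda l:[(30+r/2.6,140+c/2.6) for c,r in l]
L=[px2w("wrist",t,.0375) for t in f([(98,91),(437,109),(417,329),(101,316)])]
print("liner side mm",[round(1000*np.linalg.norm(L[i]-L[i-1]),1) for i in range(4)])
yaw,O,M,res=board_fit(L,np.array([[80,95],[80,-57],[-20,-57],[-20,95]])/1000.);print("board",yaw,O,(res*1000).round(1).tolist())
D=[px2w("wrist",t,.036) for t in f([(569,81),(513,484)])];print("deck corners",[(1000*M.T@(d[:2]-O)).round(1) for d in D])
for t in f([(105,371),(402,380),(388,555),(106,547)]): print("panel",(1000*M.T@(px2w("wrist",t,.052)[:2]-O)).round(1))
for n,z in(("cam_pivot",.0435),("cam_end",.0435),("rail_foot",.036),("stop_foot",.036)):
  for r in landmark_of(n,"wrist")[:1]: print(n,(1000*M.T@(px2w("wrist",r["position"],z)[:2]-O)).round(1))
np.savez("b.npz",O=O,M=M,yaw=yaw)
o=get_obs();print("tcp board",(1000*M.T@(o["tcp_pos"][:2]-O)).round(1))
E
```

```text
liner side mm [np.float64(97.8), np.float64(146.0), np.float64(96.6), np.float64(147.6)]
board 101.41748919290676 [0.50981475 0.0549828 ] [[3.5, -0.6], [-2.3, -2.0], [-2.8, 1.4], [1.7, 1.3]]
deck corners [array([  92.5, -110. ]), array([ -94.4, -109.8])]
panel [-41.5  88.5]
panel [-39.2 -47.6]
panel [-128.6  -48.4]
panel [-130.9   90.3]
cam_pivot [ 41.5 -77.3]
cam_end [  35.5 -137.9]
rail_foot [-31.5  16.3]
stop_foot [82.1 18.1]
tcp board [-27.1  -1.2]
```

The fit is good: residuals are a few mm and the deck corners and pivot match. Work lies at board x −130..−40, y centre about 20.7, so it has a 10 mm gap to the rail and a 35 mm overhang. Next I move to the right of the board and tilt 45°.

```bash
python3 -m jog '[{"offset":[0,0,0],"twist":[0,0,2.6]},{"offset":[-34,-4.2,0],"twist":[0,0,0]},{"offset":[-34,-4.2,0],"twist":[0,0,0]},{"offset":[-34,-4.2,0],"twist":[0,0,0]},{"offset":[-34,-4.2,0],"twist":[0,0,0]},{"offset":[-34,-4.2,0],"twist":[0,0,0]},{"offset":[0,0,20],"twist":[0,9,0]},{"offset":[0,0,0],"twist":[0,9,0]},{"offset":[0,0,0],"twist":[0,9,0]},{"offset":[0,0,0],"twist":[0,9,0]},{"offset":[0,0,0],"twist":[0,9,0]},{"offset":[0,0,0],"twist":[0,0,0]},{"offset":[0,0,0],"twist":[0,0,0]}]'
cat > st.py <<'E'
from h import *
b=np.load("b.npz");O,M=b["O"],b["M"];o=get_obs()
Rt=R.from_euler('xyz',o['ee_rot'],degrees=True).as_matrix();W=np.eye(3);W[:2,:2]=M
Rb=W.T@Rt
t=np.r_[1000*M.T@(o["tcp_pos"][:2]-O),1000*o["tcp_pos"][2]]
print("t",o["time"],"tcp board",t.round(1),"toolz",Rb[:,2].round(3),"tooly",Rb[:,1].round(3),"th",np.degrees(np.arctan2(-Rb[2,2],Rb[0,2])).round(1),"q",o["joint_positions"].round(0),"F",(W.T@o["ft_force"]).round(1))
import sys
if len(sys.argv)>3:
    g=np.array([float(v) for v in sys.argv[1:4]]);print("tool offset to goal",(Rb.T@(g-t)).round(1))
E
python3 st.py -197 20.5 82; python3 st.py -126 20.5 11.7
```

```text
time: 6.78
tcp_pos: [0.5301, -0.1409, 0.2375]
ee_rot: [179.9, -44.9, 101.7]
ft_force: [0.9, 0.6, 0.7]
finger_gap: 0.997
finger_force: 0.0
t 6.775 tcp board [-196.    18.9  237.5] toolz [ 0.706  0.002 -0.708] tooly [ 0.004 -1.     0.001] th 45.1 q [ 67.  52. -60.  84.   2.  85.  23.] F [ 0.4 -0.9  0.7]
tool offset to goal [-110.5   -1.8  109.5]
t 6.775 tcp board [-196.    18.9  237.5] toolz [ 0.706  0.002 -0.708] tooly [ 0.004 -1.     0.001] th 45.1 q [ 67.  52. -60.  84.   2.  85.  23.] F [ 0.4 -0.9  0.7]
tool offset to goal [-109.8   -1.6  209.4]
```

```bash
python3 -m jog '[{"offset":[-27,-0.4,27],"twist":[0,0,0]},{"offset":[-27,-0.4,27],"twist":[0,0,0]},{"offset":[-27,-0.4,27],"twist":[0,0,0]},{"offset":[-27,-0.4,27],"twist":[0,0,0]},{"offset":[-2,0,0],"twist":[0,0,0]},{"offset":[0,0,20],"twist":[0,0,0]},{"offset":[0,0,20],"twist":[0,0,0]},{"offset":[0,0,20],"twist":[0,0,0]},{"offset":[0,0,15],"twist":[0,0,0]},{"offset":[0,0,10],"twist":[0,0,0]},{"offset":[0,0,8],"twist":[0,0,0]},{"offset":[0,0,0],"twist":[0,0,0]},{"offset":[0,0,0],"twist":[0,0,0]}]'
python3 st.py -126 20.5 11.7; python3 -c "
from h import *
save('wrist','w1')"
```

```text
time: 8.4
tcp_pos: [0.5157, -0.0798, 0.017]
ee_rot: [180.0, -45.0, 101.6]
ft_force: [-0.5, -0.5, -0.3]
finger_gap: 0.996
finger_force: 0.0
t 8.4 tcp board [-133.2   20.9   17. ] toolz [ 0.707  0.001 -0.707] tooly [ 0.002 -1.     0.   ] th 45.0 q [ 62.  65. -52.  94.  11.  64.  26.] F [-0.3  0.6 -0.3]
tool offset to goal [1.4 0.4 8.9]
```

View pics/w1.png

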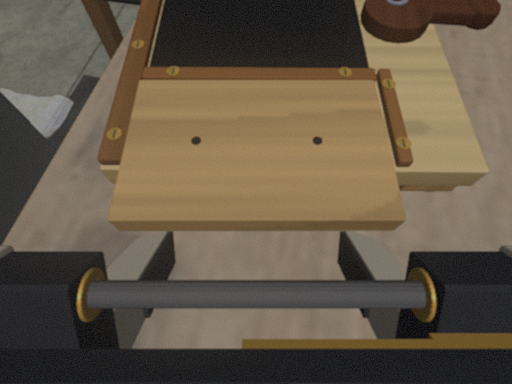

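The view shows the work centred between the fingers: its edge spans cols 117–405 and the fingers sit at 172 and 340, just under the right edge. Now I go under and tip it along the computed arc, to about 45° first.

```bash
python3 -m jog '[{"offset":[3.1,0,4.4],"twist":[0,0,0]},{"offset":[3.1,0,4.4],"twist":[0,0,0]},{"offset":[7.3,0,-0.4],"twist":[0,0,0]},{"offset":[7.3,0,-0.4],"twist":[0,0,0]},{"offset":[5,0,-4],"twist":[0,0,0]},{"offset":[5,0,-4],"twist":[0,0,0]},{"offset":[6.7,0,-3.5],"twist":[0,0,0]},{"offset":[6.7,0,-3.5],"twist":[0,0,0]},{"offset":[6.7,0,-3.5],"twist":[0,0,0]},{"offset":[7,0,-1.7],"twist":[0,0,0]},{"offset":[7,0,-1.7],"twist":[0,0,0]},{"offset":[7,0,-1.7],"twist":[0,0,0]},{"offset":[0,0,0],"twist":[0,0,0]}]'
python3 st.py -85.3 20.5 91.9; python3 -c "
from h import *
a=save('wrist','w2'); b=read_camera('side')
c=cv2.resize(b[150:270,210:370],(512,384),interpolation=cv2.INTER_CUBIC)
cv2.imwrite('pics/c2.png',cv2.resize(np.hstack([a,c])[:,:,::-1],(800,300)))"
```

```text
time: 10.07
tcp_pos: [0.5074, -0.0399, 0.0792]
ee_rot: [180.0, -45.0, 101.7]
ft_force: [0.5, -0.0, -0.9]
finger_gap: 0.999
finger_force: 0.3
t 10.075 tcp board [-92.6  21.2  79.2] toolz [ 0.707  0.002 -0.707] tooly [ 0.004 -1.     0.001] th 45.0 q [ 63.  59. -56.  98.   7.  64.  22.] F [-0.1 -0.5 -0.9]
tool offset to goal [14.1  0.7 -3.8]
```

View pics/c2.png

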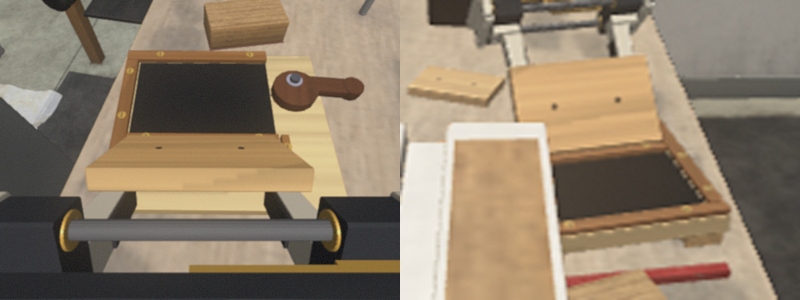

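The work now stands tipped about 45° on the rail, resting on both fingers and square to the rail. I'll continue upright to about 90°.

```bash
python3 -m jog '[{"offset":[7.4,0,-1.9],"twist":[0,-7.5,0]},{"offset":[7.1,0,-2.8],"twist":[0,-7.5,0]},{"offset":[2.9,0,-1.7],"twist":[0,-4,0]},{"offset":[6.9,0,-1.8],"twist":[0,-5.5,0]},{"offset":[6.7,0,-2.4],"twist":[0,-5.5,0]},{"offset":[9.5,0,-2.1],"twist":[0,-7.5,0]},{"offset":[9.2,0,-3.3],"twist":[0,-7.5,0]},{"offset":[0,0,0],"twist":[0,0,0]}]'
python3 st.py -30 20.5 113; python3 -c "
from h import *
a=save('wrist','w3'); b=read_camera('side')
c=cv2.resize(b[150:270,210:370],(512,384),interpolation=cv2.INTER_CUBIC)
cv2.imwrite('pics/c3.png',cv2.resize(np.hstack([a,c])[:,:,::-1],(800,300)))"
```

```text
time: 11.18
tcp_pos: [0.4997, 0.0015, 0.1142]
ee_rot: [179.9, 0.1, 102.1]
ft_force: [0.2, 0.2, 0.5]
finger_gap: 0.997
finger_force: 0.0
t 11.175 tcp board [-50.4  20.5 114.2] toolz [-0.001 -0.002 -1.   ] tooly [ 0.012 -1.     0.002] th 90.1 q [ 35.  27. -46. 115.  27.  48. -15.] F [ 0.2 -0.2  0.5]
tool offset to goal [20.4  0.3  1.2]
```

View pics/c3.png

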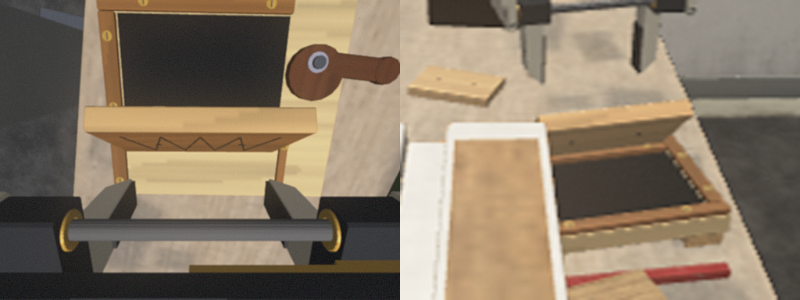

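The zigzag face is visible at rows 130–150 of the left pane and the work has left the fingers, leaning past vertical to the left, so it is probably mid-fall. I'll let time pass and look again.

```bash
python3 -m jog '[{"offset":[0,0,0],"twist":[0,0,0]},{"offset":[0,0,0],"twist":[0,0,0]},{"offset":[0,0,0],"twist":[0,0,0]},{"offset":[0,0,0],"twist":[0,0,0]}]'
python3 -c "
from h import *
a=save('wrist','w4'); b=read_camera('side')
c=cv2.resize(b[150:270,210:370],(512,384),interpolation=cv2.INTER_CUBIC)
cv2.imwrite('pics/c4.png',cv2.resize(np.hstack([a,c])[:,:,::-1],(800,300)))
for r in regions_of('drawer_front','wrist'): print(r['score'],r['bbox'])
for n in('rail_edge','overhang_edge'):
  for r in landmark_of(n,'wrist')[:2]: print(n,r['score'],r['position'])
"
```

```text
time: 11.78
tcp_pos: [0.4998, -0.004, 0.1127]
ee_rot: [-180.0, -0.0, 101.5]
ft_force: [-0.5, 0.2, 0.0]
finger_gap: 1.004
finger_force: 0.0
0.68 [144.2, 19.3, 226.0, 144.4]
0.36 [120.0, 5.1, 391.8, 243.7]
rail_edge 0.56 [164.7, 256.5]
overhang_edge 0.74 [23.0, 258.1]
```

View pics/c4.png

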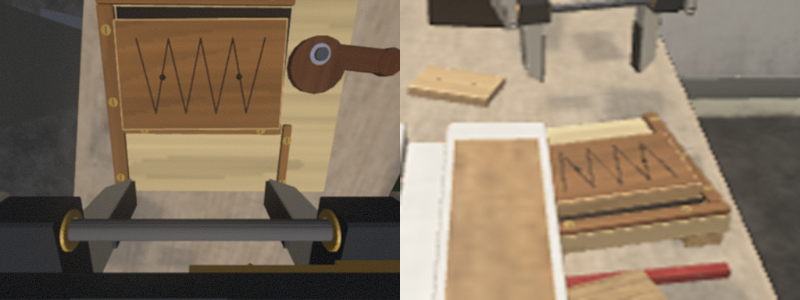

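The work is turned over, zigzag face up, with its right edge at the rail (about row 165, col 256 of the wrist image) and a gap left at the stop. I'll lower the open fingers right of the rail to z≈47 and push it home.

```bash
python3 st.py -56 20 47; python3 -c "
from h import *
b=np.load('b.npz')
for px in((166,144),(168,365)):
  print((1000*b['M'].T@(px2w('wrist',px,.055)[:2]-b['O'])).round(1))"
```

```text
t 12.025 tcp board [-55.3  21.3 113. ] toolz [ 0. -0. -1.] tooly [ 0.003 -1.     0.   ] th 90.0 q [ 35.  28. -46. 115.  27.  48. -15.] F [-0.  -0.4  0. ]
tool offset to goal [-0.7  1.3 66. ]
[-22.4 100.5]
[-23.3 -55.2]
```

```bash
python3 -m jog '[{"offset":[0,0,20],"twist":[0,0,0]},{"offset":[0,0,20],"twist":[0,0,0]},{"offset":[0,0,16],"twist":[0,0,0]},{"offset":[0,0,10],"twist":[0,0,0]},{"offset":[0,0,0],"twist":[0,0,0]},{"offset":[8,0,0],"twist":[0,0,0]},{"offset":[6,0,0],"twist":[0,0,0]},{"offset":[4,0,0],"twist":[0,0,0]},{"offset":[4,0,0],"twist":[0,0,0]},{"offset":[4,0,0],"twist":[0,0,0]},{"offset":[3,0,0],"twist":[0,0,0]},{"offset":[3,0,0],"twist":[0,0,0]},{"offset":[0,0,0],"twist":[0,0,0]},{"offset":[0,0,0],"twist":[0,0,0]}]'
python3 st.py -19.5 20 47
```

```text
time: 13.78
tcp_pos: [0.4933, 0.0282, 0.0469]
ee_rot: [-180.0, -0.0, 101.6]
ft_force: [0.5, 0.2, -0.3]
finger_gap: 1.001
finger_force: 0.0
t 13.775 tcp board [-23.   21.5  46.9] toolz [ 0.  0. -1.] tooly [ 0.003 -1.    -0.   ] th 90.0 q [ 27.  33. -41. 118.  33.  41. -24.] F [ 0.1 -0.5 -0.3]
tool offset to goal [ 3.5  1.5 -0.1]
```

Push on until the force rises at the stop.

```bash
python3 -m jog '[{"offset":[2,0,0],"twist":[0,0,0]},{"offset":[2,0,0],"twist":[0,0,0]},{"offset":[1,0,0],"twist":[0,0,0]},{"offset":[0,0,0],"twist":[0,0,0]}]'; python3 st.py
python3 -m jog '[{"offset":[1,0,0],"twist":[0,0,0]},{"offset":[1,0,0],"twist":[0,0,0]},{"offset":[0,0,0],"twist":[0,0,0]}]'; python3 st.py
```

```text
time: 14.28
tcp_pos: [0.4925, 0.0294, 0.0469]
ee_rot: [-179.9, 0.2, 101.4]
ft_force: [0.2, -7.0, 1.5]
finger_gap: 0.998
finger_force: 3.9
t 14.275 tcp board [-21.6  22.   46.9] toolz [-0.004  0.001 -1.   ] tooly [-0.001 -1.    -0.001] th 90.2 q [ 27.  33. -41. 118.  33.  41. -24.] F [-6.9  1.2  1.5]
time: 14.65
tcp_pos: [0.4923, 0.0296, 0.0469]
ee_rot: [-179.9, 0.3, 101.3]
ft_force: [1.0, -12.1, 2.5]
finger_gap: 1.0
finger_force: 5.8
t 14.65 tcp board [-21.4  22.2  46.9] toolz [-0.006  0.002 -1.   ] tooly [-0.002 -1.    -0.002] th 90.3 q [ 27.  33. -41. 118.  33.  41. -25.] F [-12.    1.4   2.5]
```

The force rose to 12 N against the stop. I'll back off, rise and check numerically from above.

```bash
python3 -m jog '[{"offset":[-8,0,0],"twist":[0,0,0]},{"offset":[-8,0,0],"twist":[0,0,0]},{"offset":[0,0,-30],"twist":[0,0,0]},{"offset":[0,0,-40],"twist":[0,0,0]},{"offset":[0,0,-45],"twist":[0,0,0]},{"offset":[0,0,-45],"twist":[0,0,0]},{"offset":[0,0,-40],"twist":[0,0,0]},{"offset":[0,0,0],"twist":[0,0,0]},{"offset":[0,0,0],"twist":[0,0,0]}]' 0
python3 st.py 85 -136 240
python3 - <<'E'
from fit import *
b=np.load("b.npz");O,M=b["O"],b["M"]
save("wrist","w5")
B=lambda p,z:(1000*M.T@(px2w("wrist",p,z)[:2]-O)).round(1)
for r in regions_of("drawer_front","wrist")[:2]:
    q=quad(r["pixels"]);print("mask",round(r["score"],2),[B(t,.0535).tolist() for t in q])
for n,z in(("drawer_front",.0535),("rail_edge",.0455),("overhang_edge",.0455),("cam_end",.0435),("rail_foot",.036),("stop_foot",.036)):
    for r in landmark_of(n,"wrist")[:1]: print(n,round(r["score"],2),B(r["position"],z))
E
```

```text
time: 15.78
tcp_pos: [0.4947, 0.019, 0.2463]
ee_rot: [-180.0, -0.0, 101.6]
ft_force: [0.6, -0.6, -1.3]
finger_gap: 0.067
finger_force: 0.0
t 15.775 tcp board [-32.3  22.  246.3] toolz [ 0.     0.001 -1.   ] tooly [ 0.003 -1.    -0.001] th 90.0 q [ 41.  16. -54. 109.  15.  62.  -7.] F [-0.7 -0.5 -1.3]
tool offset to goal [116.8 158.3   6.1]
mask 0.73 [[78.4, -46.7], [-8.9, -44.9], [-7.2, 90.4], [79.9, 89.7]]
mask 0.47 [[40.9, -147.6], [-85.5, -99.8], [-81.3, 106.4], [93.1, 103.2], [91.8, -99.8]]
drawer_front 0.87 [33.  23.9]
rail_edge 0.56 [-12.5  19.5]
overhang_edge 0.85 [83.3 21.7]
cam_end 0.78 [  34.9 -138.6]
rail_foot 0.31 [-12.5  21.9]
stop_foot 0.82 [83.  19.3]
```

The work is home: its mask spans x −8..79 and its centre is about (34,23). The cam is still open. With the fingers shut I turn the tool 90° and go to the left side of the lever end.

```bash
python3 -m jog '[{"offset":[0,0,0],"twist":[0,0,10]},{"offset":[0,0,0],"twist":[0,0,10]},{"offset":[0,0,0],"twist":[0,0,10]},{"offset":[0,0,0],"twist":[0,0,10]},{"offset":[0,0,0],"twist":[0,0,10]},{"offset":[0,0,0],"twist":[0,0,10]},{"offset":[0,0,0],"twist":[0,0,10]},{"offset":[0,0,0],"twist":[0,0,10]},{"offset":[0,0,0],"twist":[0,0,10]},{"offset":[31,-23,0],"twist":[0,0,0]},{"offset":[31,-23,0],"twist":[0,0,0]},{"offset":[31,-23,0],"twist":[0,0,0]},{"offset":[31,-24,0],"twist":[0,0,0]},{"offset":[34,-24,0],"twist":[0,0,0]},{"offset":[0,0,0],"twist":[0,0,0]},{"offset":[0,0,0],"twist":[0,0,0]}]' 0
python3 st.py 85 -136 41.5
```

```text
time: 18.18
tcp_pos: [0.6259, 0.165, 0.2462]
ee_rot: [180.0, 0.1, 11.6]
ft_force: [0.1, 0.3, -0.1]
finger_gap: -0.001
finger_force: 0.0
t 18.175 tcp board [  84.8 -135.6  246.2] toolz [-0.     0.002 -1.   ] tooly [-1.    -0.003  0.   ] th 90.0 q [   9.   30.  -38.   88.   19.   69. -110.] F [ 0.3 -0.1 -0.1]
tool offset to goal [ 7.000e-01 -2.000e-01  2.047e+02]
```

```bash
python3 -m jog '[{"offset":[0,0,40],"twist":[0,0,0]},{"offset":[0,0,45],"twist":[0,0,0]},{"offset":[0,0,45],"twist":[0,0,0]},{"offset":[0,0,40],"twist":[0,0,0]},{"offset":[0,0,22],"twist":[0,0,0]},{"offset":[0,0,12],"twist":[0,0,0]},{"offset":[0,0,0],"twist":[0,0,0]},{"offset":[0,8,0],"twist":[0,0,0]},{"offset":[0,8,0],"twist":[0,0,0]},{"offset":[0,8,0],"twist":[0,0,0]},{"offset":[0,8,0],"twist":[0,0,0]},{"offset":[0,8,0],"twist":[0,0,0]},{"offset":[-2.4,5.7,0],"twist":[0,0,0]},{"offset":[-2.4,5.7,0],"twist":[0,0,0]},{"offset":[-2.4,5.7,0],"twist":[0,0,0]},{"offset":[0,0,0],"twist":[0,0,0]}]' 0
python3 st.py 12.7 -115.3 41.5
python3 - <<'E'
from h import *
b=np.load("b.npz");O,M=b["O"],b["M"]
read_camera("top")
for r in landmark_of("cam_end","top")[:2]: print(r["score"],(1000*M.T@(px2w("top",r["position"],.0435)[:2]-O)).round(1))
E
```

```text
time: 20.18
tcp_pos: [0.6309, 0.1068, 0.043]
ee_rot: [180.0, 0.0, 11.5]
ft_force: [0.4, 0.7, 0.9]
finger_gap: 0.001
finger_force: 0.6
t 20.175 tcp board [  26.8 -129.    43. ] toolz [-0.001  0.    -1.   ] tooly [-1.    -0.002  0.001] th 90.0 q [  10.   42.  -32.   97.   28.   49. -112.] F [ 0.6 -0.6  0.9]
tool offset to goal [-13.7  14.1   1.5]
```

```bash
python3 -m jog '[{"offset":[-4.5,4.7,0],"twist":[0,0,0]},{"offset":[-4.5,4.7,0],"twist":[0,0,0]},{"offset":[-4.5,4.7,0],"twist":[0,0,0]},{"offset":[-5.2,3.4,0],"twist":[0,0,0]},{"offset":[-5.2,3.4,0],"twist":[0,0,0]},{"offset":[-4,1,0],"twist":[0,0,0]},{"offset":[-4,1,0],"twist":[0,0,0]},{"offset":[0,0,0],"twist":[0,0,0]},{"offset":[0,0,0],"twist":[0,0,0]}]' 0
python3 st.py 4 -97 43
```

```text
time: 21.4
tcp_pos: [0.6063, 0.0798, 0.0433]
ee_rot: [-180.0, -0.3, 11.6]
ft_force: [6.4, 1.8, -4.3]
finger_gap: 0.004
finger_force: 3.7
t 21.4 tcp board [  5.2 -99.5  43.3] toolz [ 0.001 -0.004 -1.   ] tooly [-1.    -0.003 -0.001] th 90.0 q [  14.   40.  -32.  102.   28.   46. -110.] F [ 0.5 -6.7 -4.3]
tool offset to goal [-2.5  1.2  0.2]
```

```bash
python3 -m jog '[{"offset":[-2,0,0],"twist":[0,0,0]},{"offset":[-2,0,0],"twist":[0,0,0]},{"offset":[0,0,0],"twist":[0,0,0]}]' 0
python3 st.py
python3 -m jog '[{"offset":[-2,0,0],"twist":[0,0,0]},{"offset":[-2,0,0],"twist":[0,0,0]},{"offset":[0,0,0],"twist":[0,0,0]},{"offset":[0,0,0],"twist":[0,0,0]}]' 0
python3 st.py
```

```text
time: 21.78
tcp_pos: [0.6057, 0.0796, 0.0438]
ee_rot: [-179.9, -0.6, 11.6]
ft_force: [14.5, 4.4, -11.3]
finger_gap: 0.004
finger_force: 7.5
t 21.775 tcp board [  5.1 -98.9  43.8] toolz [ 0.002 -0.011 -1.   ] tooly [-1.    -0.003 -0.002] th 89.9 q [  14.   40.  -32.  102.   28.   46. -110.] F [  1.5 -15.1 -11.3]
time: 22.28
tcp_pos: [0.6054, 0.0795, 0.0444]
ee_rot: [-179.9, -1.0, 11.6]
ft_force: [22.5, 5.0, -17.2]
finger_gap: 0.006
finger_force: 11.6
t 22.275 tcp board [  5.1 -98.6  44.4] toolz [ 0.003 -0.018 -1.   ] tooly [-1.    -0.002 -0.002] th 89.9 q [  14.   39.  -32.  102.   28.   45. -111.] F [  0.4 -23.1 -17.2]
```

It has stalled with the lever's rear face at y≈−89, about 180°, so the cam is at its limit. I'll back off, rise and look.

```bash
python3 -m jog '[{"offset":[8,0,0],"twist":[0,0,0]},{"offset":[10,0,0],"twist":[0,0,0]},{"offset":[8,0,0],"twist":[0,0,0]},{"offset":[0,0,-30],"twist":[0,0,0]},{"offset":[0,0,-45],"twist":[0,0,0]},{"offset":[-20,0,-45],"twist":[0,0,0]},{"offset":[-40,0,-45],"twist":[0,0,0]},{"offset":[-50,0,-35],"twist":[0,0,0]},{"offset":[-50,0,-10],"twist":[0,0,0]},{"offset":[-40,0,0],"twist":[0,0,0]},{"offset":[0,0,0],"twist":[0,0,0]},{"offset":[0,0,0],"twist":[0,0,0]}]' 0
python3 - <<'E'
from fit import *
b=np.load("b.npz");O,M=b["O"],b["M"]
save("wrist","w6")
B=lambda p,z:(1000*M.T@(px2w("wrist",p,z)[:2]-O)).round(1)
for r in regions_of("drawer_front","wrist")[:2]:
    q=quad(r["pixels"]);print("mask",round(r["score"],2),[B(t,.0535).tolist() for t in q])
for n,z in(("drawer_front",.0535),("rail_edge",.0455),("overhang_edge",.0455),("cam_end",.0435),("cam_pivot",.0435),("stop_foot",.036)):
    for r in landmark_of(n,"wrist")[:1]: print(n,round(r["score"],2),B(r["position"],z))
E
```

```text
time: 23.78
tcp_pos: [0.4266, 0.0424, 0.2533]
ee_rot: [180.0, -0.1, 11.5]
ft_force: [0.2, 0.5, 0.6]
finger_gap: 0.006
finger_force: 0.0
mask 0.95 [[-248.0, -85.1], [-260.6, -35.5], [-236.9, -10.7], [-191.5, -41.0], [-218.1, -85.0]]
mask 0.69 [[78.8, -45.9], [-8.3, -42.4], [-8.3, 92.7], [79.5, 90.6]]
drawer_front 0.71 [-235.7  -63.3]
rail_edge 0.69 [-6.9 25.1]
overhang_edge 0.9 [77.8 22.4]
cam_end 0.82 [-14.4 -79.4]
cam_pivot 0.63 [ 39.7 -79. ]
stop_foot 0.71 [79.3 17.8]
```

View pics/w6.png

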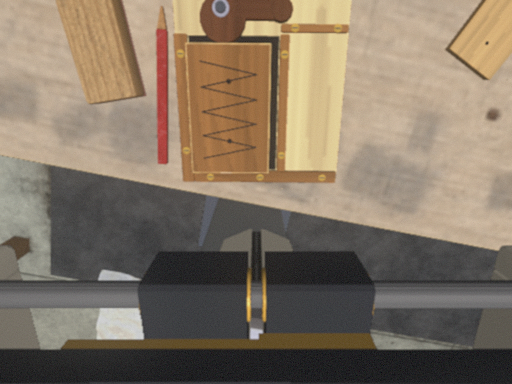

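The picture shows the zigzag face up, tight against the left stop (col ~188) and the front fence (row ~173). The gaps are only at the rear and right, and the cam points along −x, from (8,220) to (8,285). Pencil and cork look undisturbed, and the gripper is clear, so I hand in.

```bash
python3 -c "
from workcell import *
print(close_job())"
```

```text
the job is handed in; nothing more can be done
None
```

I turned the drawer front over the rail, pushed it home against the left stop and swung the cam lever round until it stalled at about 180°. The job is handed in at about 24 s; the hand-in returned no verdict, and the last wrist picture shows it raw face up, against the front fence and left stop.

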